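# Call for help and point out the open specimen tube and its lost cap

## Robot

A 6-joint arm with a two-finger parallel gripper is mounted at the origin on the work surface. World frame = base frame: x ahead of the robot, y to its left, z up, the work surface at z = 0. Lengths are in m, angles in rad, forces in N, time in s.
With the tool pointing down it reaches from about 0.3 to 0.875 m from the base axis. Payload 6.4 kg.
Tool frame: the origin (TCP) lies between the finger pads, 19 mm behind the fingertips; this is the grasp point; z points along the fingers, y is the line along which they close (so a half turn about z gives the same grasp; the last joint's range is limited). The gripper opens to 85 mm and grips with 20 to 120 N. Pads are 22 mm wide; open, the fingers measure 114 mm over their backs; the gripper's body (76 mm by 85 mm) begins 54 mm behind the grasp point. The pads swing forward as they close: fully open they stand 13 mm farther back than shut.
Start: joints at [-1.522, 0.181, 1.607, -0, 1.354, -0.206], TCP at [0.145, -0.556, 0.25] pointing down, gripper open.
Joint ranges: [-2.99, 2.99], [-0.89, 2.07], [0.3, 2.58], [-1.14, 4.28], [0, 2.63], [-3.12, 3.12]. Speed limits (rad/s): [2.57, 2.57, 3.01, 3.14, 3.14, 3.14].

## Interface

Orientations are given as a unit quaternion [w, x, y, z].
In Python, from bench import ctrl gives the robot as it stands.
- The arm moves only by the tool send_rows, never from a script. Its arguments are lists of equal length, an entry for each row: "dr": the turn, a rotation vector about the tool's x, y, z in units of 6 degrees (1.0 is 6 degrees), a list of three; "xyz": the shift along the tool's x, y, z in cm, a list of three; "jaw": the opening in per cent of the stroke, from 0 (shut) to 100 (fully open). In form: {"dr": [[wx, wy, wz], ...], "xyz": [[dx, dy, dz], ...], "jaw": [jaw, ...]}. A call has exactly 8 rows; each row is the pose to reach, as a shift and turn from the pose commanded when the call began, along the tool's axes at that moment; what a row does not reach only later rows make up. A row lasts 1/8 s, in which the tool goes at most 62.5 mm and 10.7 degrees, less where a joint would pass 70% of its speed; a pose out of reach is approached as far as the arm can. A call with a gripper value outside its range is refused whole. The fingers move at their own pace and stop on an object; the grip force is fixed at half the most. Time passes only in rows, so rows that repeat a pose let the fingers close, or fill a call up. It gives the time, the measured TCP pose, the force, the opening and the grip force at its end, in the units of the state.
- ctrl.get_obs(): the state, without advancing time (a new reading comes with each control period).
- ctrl.camera(name): name is "scene" or "top" or "wrist"; returns the picture (384x512x3 uint8, red, green, blue); there is no depth.
- ctrl.calibration(name): a dict with "camera_matrix" (3x3 intrinsics, pixels), "world_from_camera" (4x4, takes a point from camera to world coordinates). Camera axes: x right, y up, looking along -z (the intrinsics and any distortion apply to the point x, -y, -z); pixel columns grow to the right and rows downward; lengths in m; the calibration is good to about 2 mm. A picture is of the moment at which its call begins: read the wrist's pose just before it. calibration takes no time and is no camera call; for the wrist camera it gives the pose at the moment of the call.
- ctrl.hand_in(): hands the job in; it is judged then, once.
The state is a dict: "time_s": time; "q": joint angles; "dq": joint speeds; "joint_efforts": joint torques, N m; "eef_pos": TCP position; "eef_rot": TCP orientation; "wrist_force": force on the tool from outside, world axes, zero at the start; "torque": the same for the moment, N m; "opening": opening from 0.0 (shut) to 1.0 (fully open); "grasp_force": force on a finger pad.
Only numpy, scipy, OpenCV 4.12 (cv2) and the standard library are available. Lean on these libraries where they do the work, as an engineer would, in place of code of your own. Each camera call takes 0.05 s, during which the arm holds its last target. There are 200 camera calls.

## Task

One specimen tube in the racks has lost its screw cap. Press the call button on the bench all the way in with the fingertips and let it go, then show your colleague the trouble: point straight down at the open mouth of that tube with the fingertips about 2 cm above it and keep still there for two seconds, then in the same way point at the cap lying on the bench for two seconds, and draw the hand back well clear, some 15 cm or more. Everything here may be contaminated: apart from the call button touch nothing.

Things in the scene. Friction and masses are not known exactly. Their poses are not given: they have to be found in the camera images.
- tube_mouth (a point): Centre of the open mouth of the one uncapped tube: an off-white plastic tube, 17 mm across with a 1.6 mm wall, standing upright in one hole of either rack. The mouth is 84 mm above the bench. All other tubes in the two racks carry a ribbed screw cap 20 mm across (some red, some green), their cap tops 90 mm above the bench. Some rack holes are empty. z is the tube's axis, up.
- open_tube: The uncapped tube itself, 17 mm across and 80 mm long, loose in its hole; origin at the centre of its flat foot, 4 mm above the bench, z up along the tube.
- cap_top (a point): Centre of the top of the lost cap: a ribbed screw cap of the same kind as the others, 20 mm across and 20 mm high, lying mouth down and loose on the open bench in front of the racks, nearer the robot. Its top is 20 mm above the bench. z up.
- button_top (a point): Centre of the top of the white round call button, 32 mm across, which stands 10 mm proud of the top of a plain grey box 76 mm square and 40 mm high fixed to the bench in front of the racks (to the left or to the right). The button's top is 50 mm above the bench when it is out. z up.
- call_button (a joint): How far the call button is pressed down, in m: 0 out, 0.006 fully in. A spring pushes it out again; it takes 1.5 N to start and 5 N fully in.
- rack_left: Blue plastic tube rack on the robot's left, fixed to the bench: 101 mm (its x) by 161 mm (its y), 55 mm high, 3 by 5 square holes at 30 mm pitch; origin at the centre of its underside. Tube tops reach 90 mm above the bench.
- rack_right: The same kind of rack on the robot's right.
- lost_cap: The lost cap itself; origin at the centre of its underside, on the bench.
- call_unit: The call button's grey box, 76 by 76 by 40 mm, fixed; origin at the centre of its underside, a short cable gland on its +x side.
Mind the look-alikes: they are no part of the job. Of the things like the lost_cap, leave any that is black or blue; of the rest the smaller one is meant.

How it is judged:
By the outcome, as a careful person would: the job done as asked, in the order asked, and still so for the second after the job is handed in, with the robot touching nothing.
It also fails if it takes over 62 s, if anything falls off the work surface, if the arm or the gripper's body presses on something with over 40 N, if the wrist force passes 120 N, or if a joint passes its speed limit or range.

## Working session

There is one attempt and no reset: what is moved stays moved. The work goes in short steps, Python scripts to look and compute and a tool call to move; the robot and the scene stay as the last step left them, time stands still between calls to the robot, and variables do not carry over. Pictures are saved under pics/ and viewed, at most 10 in all, crops included, and the job is handed in when it is done.

Besides the shell and the picture viewer there is one more tool, called after "Call:" by a JSON object that holds its "op" and its "data", one argument or row to a line. send_rows: Moves the arm, as the interface text tells. Its arguments: {"type":"object","properties":{"dr":{"type":"array","items":{"type":"array","items":{"type":"number"}}},"xyz":{"type":"array","items":{"type":"array","items":{"type":"number"}}},"jaw":{"type":"array","items":{"type":"number"}}},"required":["dr","xyz","jaw"]}

```bash
mkdir -p pics; ls
cat > h.py <<'E'
import numpy as np, cv2
from bench import ctrl
def ray(K,T,u,v):
    d=np.linalg.inv(K)@np.array([u,v,1.]); d=np.array([d[0],-d[1],-d[2]])
    return T[:3,3], T[:3,:3]@d
def hit(c,u,v,z):
    K=np.array(c["camera_matrix"]);T=np.array(c["world_from_camera"])
    o,d=ray(K,T,u,v); return o+d*(z-o[2])/d[2]
E
python3 - <<'E'
from h import *
o=ctrl.get_obs();print(o)
for n in("scene","top"):
    c=ctrl.calibration(n);print(n,c)
    im=ctrl.camera(n);np.save(f"pics/{n}.npy",im)
    cv2.imwrite(f"pics/{n}1.png",cv2.resize(im[...,::-1],(800,600)))
E
```

```text
pics
{'time_s': 0.0, 'q': array([-1.52228143e+00,  1.81547600e-01,  1.60802426e+00, -4.80705963e-06,
        1.35379347e+00, -2.06294371e-01]), 'dq': array([-1.24054397e-03,  8.21082759e-04,  1.72097249e-05,  2.64171040e-05,
        1.19933617e-03,  3.43409132e-04]), 'joint_efforts': array([-1.33171612e-03, -4.44873726e+01, -3.51338446e+01, -3.38167310e-04,
        9.09426453e-03, -1.48156943e-05]), 'eef_pos': array([ 0.14492754, -0.55589128,  0.24907258]), 'eef_rot': array([-8.83768605e-04,  9.91894546e-01,  1.27060706e-01,  6.75112506e-05]), 'wrist_force': array([-0.47930228,  1.16359034,  0.16175016]), 'torque': array([0.00971141, 0.01017354, 0.03108789]), 'grasp_force': 0.0, 'opening': 1.0001366445799111}
scene {'camera_matrix': array([[478.14251345,   0.        , 251.01527039],
       [  0.        , 478.14251345, 187.47215735],
       [  0.        ,   0.        ,   1.        ]]), 'world_from_camera': array([[ 0.0698939 , -0.64183412,  0.76365162,  1.17906482],
       [ 0.99754559,  0.04819195, -0.05079687, -0.03375673],
       [-0.0041987 ,  0.7653277 ,  0.64362713,  0.62801103],
       [ 0.        ,  0.        ,  0.        ,  1.        ]])}
top {'camera_matrix': array([[476.96212521,   0.        , 251.78545725],
       [  0.        , 476.96212521, 187.8627169 ],
       [  0.        ,   0.        ,   1.        ]]), 'world_from_camera': array([[-0.0270502 ,  0.98716911, -0.1573704 ,  0.39656127],
       [-0.99951872, -0.02431821,  0.01926025,  0.02895633],
       [ 0.01518616,  0.15781566,  0.98735181,  0.87908514],
       [ 0.        ,  0.        ,  0.        ,  1.        ]])}
```

View pics/top1.png

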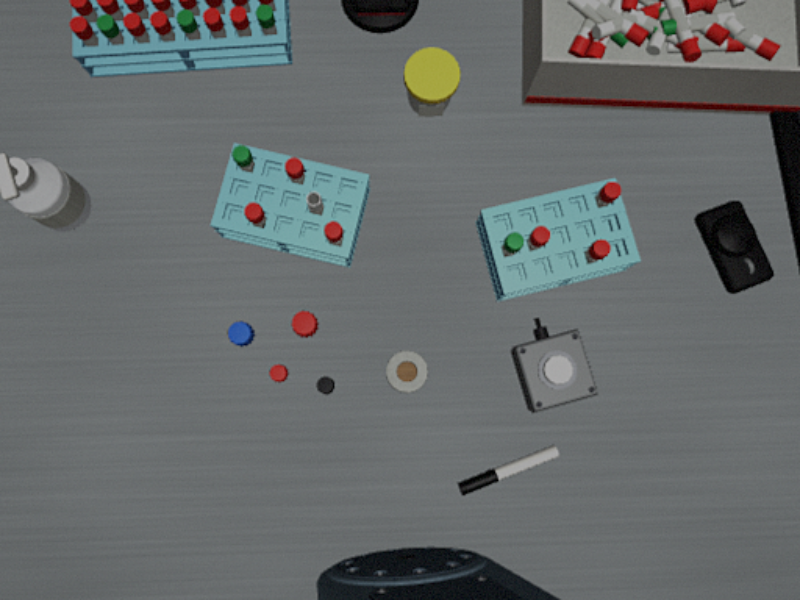

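View pics/scene1.png

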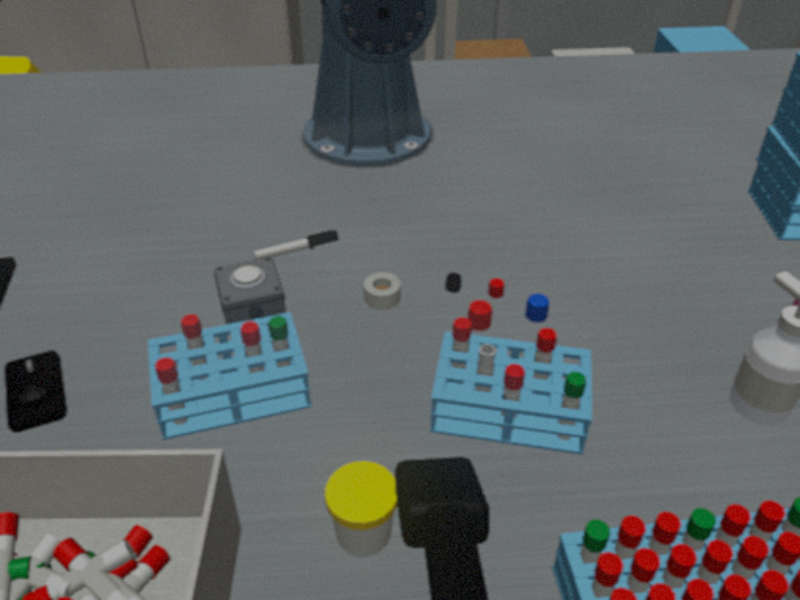

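The top view shows the open tube mouth at (314,200) in the left rack and the button at (558,369). There are four loose caps: small red (279,373), larger red (304,324), blue (240,333) and black (325,385). Blue and black are ruled out, and of the two red ones the smaller is meant, so it is the one at (279,373). I'll confirm this in an enlarged crop while measuring.

Run:
```python
from h import *
im=np.load("pics/top.npy");sc=np.load("pics/scene.npy");s=.64
c=ctrl.calibration("top");cs=ctrl.calibration("scene")
hsv=cv2.cvtColor(im,cv2.COLOR_RGB2HSV)
def blobs(m,off=(0,0)):
    n,l,st,ce=cv2.connectedComponentsWithStats(m.astype(np.uint8))
    return [(ce[i]+off,st[i]) for i in range(1,n) if st[i][4]>15]
red=((hsv[...,0]<8)|(hsv[...,0]>172))&(hsv[...,1]>140)&(hsv[...,2]>60)
for ce,st in blobs(red):
    p=[ce[0],ce[1]]
    if 120<p[0]<250 and 180<p[1]<260:
        print("red",p,st,hit(c,*p,.02), "diam_mm",1000*(hit(c,st[0]+st[2],p[1],.02)-hit(c,st[0],p[1],.02))[1])
b=blobs((hsv[...,1]<40)&(hsv[...,2]>150))
for ce,st in b:
    if 330<ce[0]<390 and 210<ce[1]<260: print("button",ce,st,hit(c,*ce,.05))
print("tube", hit(c,314*s,200*s,.084), "scene",hit(cs,487*s,351*s,.084))
print("cap scene",hit(cs,497*s,283*s,.02),"button scene",hit(cs,247*s,272*s,.05))
a=cv2.resize(im[90:262,130:260],None,fx=3.4,fy=3.4,interpolation=cv2.INTER_CUBIC)
d=cv2.resize(sc[165:300,270:390],None,fx=3,fy=3,interpolation=cv2.INTER_CUBIC)
o=np.zeros((600,800,3),np.uint8);o[:a.shape[0],:a.shape[1]]=a[:600];w=min(358,d.shape[1]);o[:d.shape[0],442:442+w]=d[:,:w]
cv2.imwrite("pics/crop.png",o[...,::-1])
```

```text
red [np.float64(194.5990099009901), np.float64(206.96534653465346)] [187 199  16  17 202] [0.50104755 0.11659419 0.02      ] diam_mm -28.89099139556045
red [np.float64(177.97894736842105), np.float64(238.3684210526316)] [173 233  11  11  95] [0.44523802 0.14674035 0.02      ] diam_mm -19.63669698443249
button [357.35222672 236.02834008] [349 227  18  19 247] [ 0.43942384 -0.16840472  0.05      ]
tube [0.6296739  0.09803024 0.084     ] scene [0.63409521 0.10046956 0.084     ]
cap scene [0.44799715 0.14973902 0.02      ] button scene [ 0.43934705 -0.1656084   0.05      ]
```

View pics/crop.png

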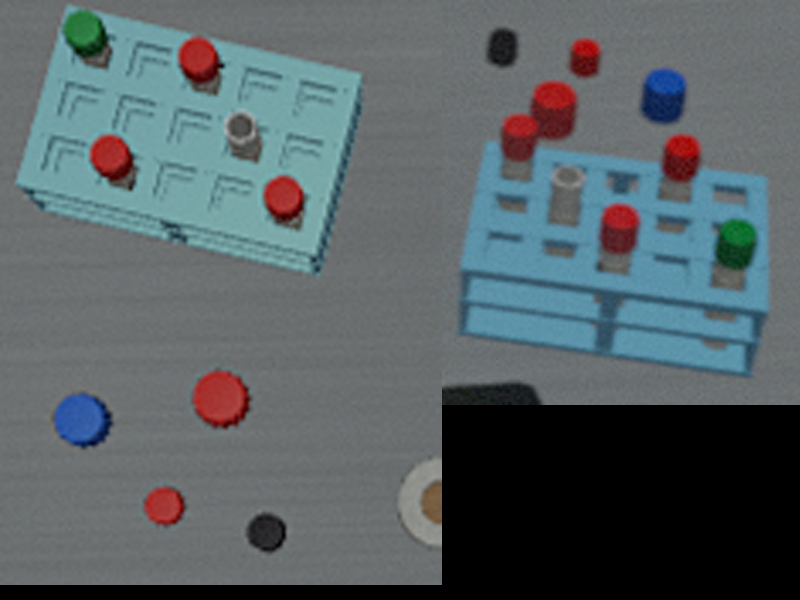

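The crop confirms the choice. The small red cap measures 19.6 mm across (the larger one is 29 mm), and the one open tube is in the left rack. Next I move above the button, with the fingers shut.

Call:
{"op": "send_rows", "data": {
  "dr": [
    [0,0,0],
    [0,0,0],
    [0,0,0],
    [0,0,0],
    [0,0,0],
    [0,0,0],
    [0,0,0],
    [0,0,0]
  ],
  "xyz": [
    [2,-1.5,0],
    [6,-4.7,0],
    [10,-7.9,0],
    [14,-11,0],
    [18,-14.2,0],
    [22,-17.4,0],
    [26,-20.5,0],
    [30,-23.7,0]
  ],
  "jaw": [0,0,0,0,0,0,0,0]
}}

```text
time_s: 1.1
eef_pos: [0.3762, -0.2487, 0.2499]
eef_rot: [-0.0, 0.992, 0.127, 0.0]
wrist_force: [0.3, -0.4, -0.1]
opening: -0.003
grasp_force: 0.0
```

Call:
{"op": "send_rows", "data": {
  "dr": [
    [0,0,0],
    [0,0,0],
    [0,0,0],
    [0,0,0],
    [0,0,0],
    [0,0,0],
    [0,0,0],
    [0,0,0]
  ],
  "xyz": [
    [3,-2.4,0],
    [5.5,-4.4,0],
    [7.2,-5.7,1],
    [8.2,-6.5,3],
    [8.2,-6.5,5],
    [8.2,-6.5,6],
    [8.2,-6.5,6],
    [8.2,-6.5,6]
  ],
  "jaw": [0,0,0,0,0,0,0,0]
}}

```text
time_s: 2.1
eef_pos: [0.4388, -0.1681, 0.1908]
eef_rot: [0.0, 0.992, 0.127, 0.0]
wrist_force: [0.4, 0.0, 0.5]
opening: 0.003
grasp_force: 0.0
```

```bash
cat >> h.py <<'E'
from scipy.spatial.transform import Rotation as R
def go(p):
    o=ctrl.get_obs(); r=R.from_quat(np.roll(o["eef_rot"],-1))
    print("t",o["time_s"],"tcp",o["eef_pos"].round(4),"F",o["wrist_force"].round(2),"open",round(o["opening"],3),"tool z",r.as_matrix()[:,2].round(4),
      "shift cm",(100*r.inv().apply(np.array(p)-o["eef_pos"])).round(2))
def proj(c,p):
    T=np.array(c["world_from_camera"]);q=T[:3,:3].T@(np.array(p)-T[:3,3]);q=np.array(c["camera_matrix"])@[q[0],-q[1],-q[2]];return q[:2]/q[2]
E
python3 - <<'E'
from h import *
go([.4394,-.167,.11])
c=ctrl.calibration("wrist");im=ctrl.camera("wrist")
print(c["world_from_camera"].round(3),proj(c,[.4394,-.167,.05]))
np.save("pics/w1.npy",im);cv2.imwrite("pics/w1.png",im[...,::-1])
E
```

```text
t 2.1 tcp [ 0.4388 -0.1681  0.1908] F [0.36 0.03 0.53] open 0.003 tool z [ 1.e-03 -6.e-04 -1.e+00] shift cm [ 0.08 -0.1   8.08]
[[ 0.251  0.926  0.283  0.512]
 [-0.968  0.24   0.074 -0.15 ]
 [ 0.    -0.292  0.956  0.314]
 [ 0.     0.     0.     1.   ]] [257.21232188 185.85353852]
```

View pics/w1.png

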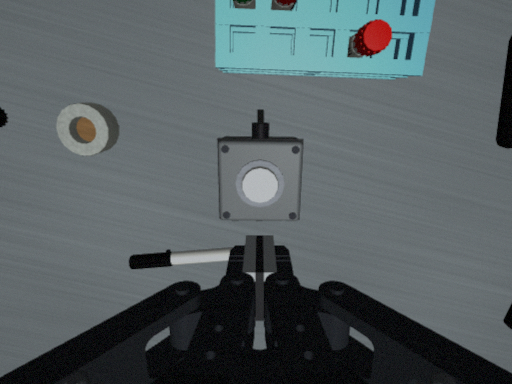

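The wrist view shows the button at (260,185), against a predicted (257,186), so the arm is within about 1 mm laterally. The fingers are shut and their tips show at about (260,240). I'll descend and press.

Call:
{"op": "send_rows", "data": {
  "dr": [
    [0,0,0],
    [0,0,0],
    [0,0,0],
    [0,0,0],
    [0,0,0],
    [0,0,0],
    [0,0,0],
    [0,0,0]
  ],
  "xyz": [
    [0.1,0,1.5],
    [0.1,0,4],
    [0.1,0,6.5],
    [0.1,0,8.5],
    [0.1,0,10],
    [0.1,0,11],
    [0.1,0,11.5],
    [0.1,0,11.7]
  ],
  "jaw": [0,0,0,0,0,0,0,0]
}}

```text
time_s: 3.15
eef_pos: [0.4397, -0.1678, 0.0731]
eef_rot: [0.0, 0.992, 0.127, 0.0]
wrist_force: [-0.1, 0.6, 0.0]
opening: -0.003
grasp_force: 0.0
```

Call:
{"op": "send_rows", "data": {
  "dr": [
    [0,0,0],
    [0,0,0],
    [0,0,0],
    [0,0,0],
    [0,0,0],
    [0,0,0],
    [0,0,0],
    [0,0,0]
  ],
  "xyz": [
    [0,0,0.2],
    [0,0,0.4],
    [0,0,0.6],
    [0,0,0.75],
    [0,0,0.9],
    [0,0,1.0],
    [0,0,1.0],
    [0,0,1.0]
  ],
  "jaw": [0,0,0,0,0,0,0,0]
}}

```text
time_s: 4.15
eef_pos: [0.4397, -0.1678, 0.0632]
eef_rot: [0.0, 0.992, 0.127, 0.0]
wrist_force: [0.6, 0.1, 4.8]
opening: 0.004
grasp_force: 2.3
```

Call:
{"op": "send_rows", "data": {
  "dr": [
    [0,0,0],
    [0,0,0],
    [0,0,0],
    [0,0,0],
    [0,0,0],
    [0,0,0],
    [0,0,0],
    [0,0,0]
  ],
  "xyz": [
    [0,0,0.02],
    [0,0,0.04],
    [0,0,0.06],
    [0,0,0.08],
    [0,0,0.1],
    [0,0,0.1],
    [0,0,0.1],
    [0,0,0.1]
  ],
  "jaw": [0,0,0,0,0,0,0,0]
}}

```text
time_s: 5.15
eef_pos: [0.4398, -0.1679, 0.0626]
eef_rot: [0.0, 0.992, 0.127, 0.0]
wrist_force: [-0.9, 0.8, 11.2]
opening: -0.004
grasp_force: 5.4
```

Force rose to 11 N at the stop, so the button is fully in. I release it and go up.

Call:
{"op": "send_rows", "data": {
  "dr": [
    [0,0,0],
    [0,0,0],
    [0,0,0],
    [0,0,0],
    [0,0,0],
    [0,0,0],
    [0,0,0],
    [0,0,0]
  ],
  "xyz": [
    [0,0,-0.5],
    [0,0,-1.5],
    [0,0,-4],
    [0,0,-7],
    [0,0,-10],
    [0,0,-13],
    [0,0,-15],
    [0,0,-15]
  ],
  "jaw": [0,0,0,0,0,0,0,0]
}}

```text
time_s: 6.15
eef_pos: [0.4399, -0.1679, 0.2133]
eef_rot: [0.001, 0.992, 0.127, 0.001]
wrist_force: [0.3, 0.6, -0.6]
opening: -0.0
grasp_force: 0.0
```

Call:
{"op": "send_rows", "data": {
  "dr": [
    [0,0,0],
    [0,0,0],
    [0,0,0],
    [0,0,0],
    [0,0,0],
    [0,0,0],
    [0,0,0],
    [0,0,0]
  ],
  "xyz": [
    [2,-1.7,0],
    [6,-5,0],
    [10.5,-8.8,0],
    [15,-12.5,0],
    [19.5,-16.3,0],
    [23,-19.2,0],
    [25.2,-21,0],
    [25.2,-21,0]
  ],
  "jaw": [0,0,0,0,0,0,0,0]
}}

```text
time_s: 7.15
eef_pos: [0.6298, 0.1008, 0.2096]
eef_rot: [-0.0, 0.992, 0.128, -0.002]
wrist_force: [-0.3, -2.0, -1.0]
opening: 0.0
grasp_force: 0.0
```

Run:
```python
from h import *
go([.631,.0985,.123])
c=ctrl.calibration("wrist");im=ctrl.camera("wrist")
print(proj(c,[.631,.0985,.084]))
import pickle;pickle.dump(c,open("pics/w2.pkl","wb"))
np.save("pics/w2.npy",im);cv2.imwrite("pics/w2.png",im[...,::-1])
```

```text
t 7.15 tcp [0.6298 0.1008 0.2096] F [-0.29 -1.99 -0.97] open 0.0 tool z [-3.3e-03  3.0e-04 -1.0e+00] shift cm [0.08 0.26 8.66]
[261.60035185 190.62301241]
```

View pics/w2.png

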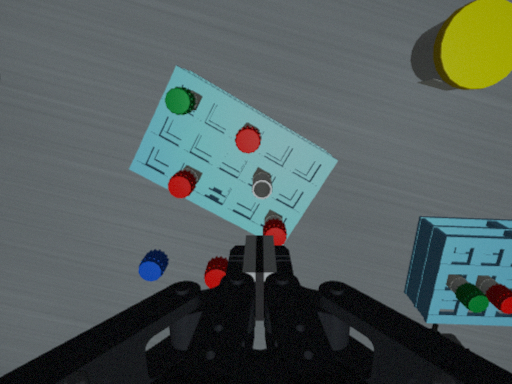

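The mouth is at (262,189), against a predicted (262,191), so the tube is at about (0.632, 0.0985). I descend to 2 cm above it and hold.

Call:
{"op": "send_rows", "data": {
  "dr": [
    [0,0,0],
    [0,0,0],
    [0,0,0],
    [0,0,0],
    [0,0,0],
    [0,0,0],
    [0,0,0],
    [0,0,0]
  ],
  "xyz": [
    [0.1,0.1,0.5],
    [0.1,0.1,2],
    [0.1,0.1,4],
    [0.1,0.1,6],
    [0.1,0.1,7.5],
    [0.1,0.1,8.5],
    [0.1,0.1,8.9],
    [0.1,0.1,8.9]
  ],
  "jaw": [0,0,0,0,0,0,0,0]
}}

```text
time_s: 8.2
eef_pos: [0.6318, 0.0984, 0.1231]
eef_rot: [0.0, 0.992, 0.127, 0.0]
wrist_force: [0.2, 0.3, -0.4]
opening: -0.0
grasp_force: 0.0
```

Call:
{"op": "send_rows", "data": {
  "dr": [
    [0,0,0],
    [0,0,0],
    [0,0,0],
    [0,0,0],
    [0,0,0],
    [0,0,0],
    [0,0,0],
    [0,0,0]
  ],
  "xyz": [
    [0,0,0],
    [0,0,0],
    [0,0,0],
    [0,0,0],
    [0,0,0],
    [0,0,0],
    [0,0,0],
    [0,0,0]
  ],
  "jaw": [0,0,0,0,0,0,0,0]
}}

```text
time_s: 9.2
eef_pos: [0.6316, 0.0983, 0.123]
eef_rot: [0.0, 0.992, 0.127, -0.0]
wrist_force: [-0.1, -0.2, -0.5]
opening: -0.002
grasp_force: 0.0
```

Run:
```python
from h import *
go([.632,.0985,.123])
c=ctrl.calibration("wrist");print(proj(c,[.632,.0985,.084]))
im=ctrl.camera("scene");o=cv2.resize(im[150:300,250:450],None,fx=4,fy=4,interpolation=cv2.INTER_CUBIC)
cv2.imwrite("pics/s2.png",o[...,::-1])
```

```text
t 9.2 tcp [0.6316 0.0983 0.123 ] F [-0.06 -0.18 -0.54] open -0.002 tool z [-1.e-04 -0.e+00 -1.e+00] shift cm [ 0.04 -0.01 -0.  ]
[257.82019798 235.31472264]
```

View pics/s2.png

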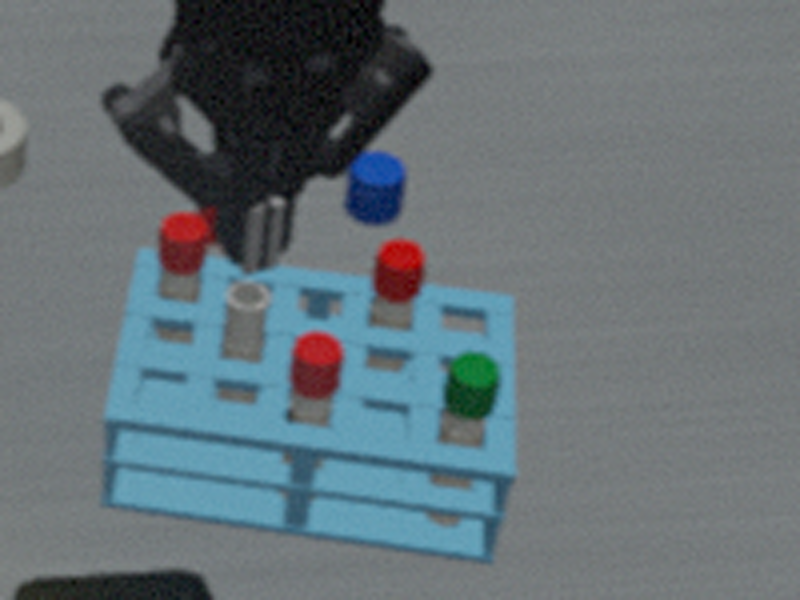

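The scene view shows the fingertips at about (258,265), just above the open mouth at (247,293), with nothing touched. I keep still for two more seconds.

Call:
{"op": "send_rows", "data": {
  "dr": [
    [0,0,0],
    [0,0,0],
    [0,0,0],
    [0,0,0],
    [0,0,0],
    [0,0,0],
    [0,0,0],
    [0,0,0]
  ],
  "xyz": [
    [0,0,0],
    [0,0,0],
    [0,0,0],
    [0,0,0],
    [0,0,0],
    [0,0,0],
    [0,0,0],
    [0,0,0]
  ],
  "jaw": [0,0,0,0,0,0,0,0]
}}

```text
time_s: 10.25
eef_pos: [0.6316, 0.0984, 0.123]
eef_rot: [-0.0, 0.992, 0.127, -0.0]
wrist_force: [0.6, -0.8, 0.1]
opening: 0.0
grasp_force: 0.0
```

Call:
{"op": "send_rows", "data": {
  "dr": [
    [0,0,0],
    [0,0,0],
    [0,0,0],
    [0,0,0],
    [0,0,0],
    [0,0,0],
    [0,0,0],
    [0,0,0]
  ],
  "xyz": [
    [0,0,0],
    [0,0,0],
    [0,0,0],
    [0,0,0],
    [0,0,0],
    [0,0,0],
    [0,0,0],
    [0,0,0]
  ],
  "jaw": [0,0,0,0,0,0,0,0]
}}

```text
time_s: 11.25
eef_pos: [0.6316, 0.0984, 0.123]
eef_rot: [-0.0, 0.992, 0.127, 0.0]
wrist_force: [0.4, -0.5, 0.6]
opening: 0.003
grasp_force: 0.0
```

Call:
{"op": "send_rows", "data": {
  "dr": [
    [0,0,0],
    [0,0,0],
    [0,0,0],
    [0,0,0],
    [0,0,0],
    [0,0,0],
    [0,0,0],
    [0,0,0]
  ],
  "xyz": [
    [0,0,-0.5],
    [0,0,-2],
    [0,0,-4],
    [0,0,-6],
    [0,0,-7.5],
    [0,0,-8],
    [0,0,-8],
    [0,0,-8]
  ],
  "jaw": [0,0,0,0,0,0,0,0]
}}

```text
time_s: 12.25
eef_pos: [0.6311, 0.0983, 0.202]
eef_rot: [-0.0, 0.992, 0.127, -0.001]
wrist_force: [0.4, 0.1, -0.2]
opening: 0.006
grasp_force: 0.0
```

Call:
{"op": "send_rows", "data": {
  "dr": [
    [0,0,0],
    [0,0,0],
    [0,0,0],
    [0,0,0],
    [0,0,0],
    [0,0,0],
    [0,0,0],
    [0,0,0]
  ],
  "xyz": [
    [-1.5,-0.9,0],
    [-4.5,-2.6,0],
    [-8,-4.6,0],
    [-11.5,-6.6,0],
    [-14.5,-8.3,0],
    [-16.7,-9.5,0],
    [-16.7,-9.5,0],
    [-16.7,-9.5,0]
  ],
  "jaw": [0,0,0,0,0,0,0,0]
}}

```text
time_s: 13.25
eef_pos: [0.4467, 0.148, 0.203]
eef_rot: [0.0, 0.992, 0.127, 0.0]
wrist_force: [-0.1, -0.3, 0.7]
opening: -0.004
grasp_force: 0.0
```

Run:
```python
from h import *
go([.446,.148,.059])
c=ctrl.calibration("wrist");im=ctrl.camera("wrist")
print(proj(c,[.446,.148,.02]))
hsv=cv2.cvtColor(im,cv2.COLOR_RGB2HSV)
red=((hsv[...,0]<8)|(hsv[...,0]>172))&(hsv[...,1]>140)&(hsv[...,2]>60)
n,l,st,ce=cv2.connectedComponentsWithStats(red.astype(np.uint8))
for i in range(1,n):
    if st[i][4]>100: print(ce[i].round(1),st[i],hit(c,*ce[i],.02).round(4))
cv2.imwrite("pics/w3.png",im[...,::-1])
```

```text
t 13.25 tcp [0.4467 0.148  0.203 ] F [-0.15 -0.34  0.66] open -0.004 tool z [ 5.e-04 -1.e-04 -1.e+00] shift cm [-0.08 -0.02 14.4 ]
[258.35257133 175.97453223]
[412.5  19.6] [396   4  32  34 745] [0.6162 0.0527 0.02  ]
[304.4 129.3] [289 114  32  31 742] [0.5019 0.1166 0.02  ]
[258.9 174.2] [250 164  19  21 323] [0.4479 0.1479 0.02  ]
```

View pics/w3.png

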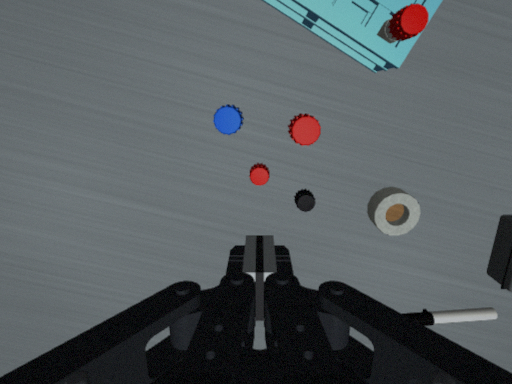

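The small red cap is at (259,174), in line with the fingers and within 1 mm. I descend 14.4 cm to 2 cm above it and hold.

Call:
{"op": "send_rows", "data": {
  "dr": [
    [0,0,0],
    [0,0,0],
    [0,0,0],
    [0,0,0],
    [0,0,0],
    [0,0,0],
    [0,0,0],
    [0,0,0]
  ],
  "xyz": [
    [0,0,1.5],
    [0,0,4],
    [0,0,7],
    [0,0,9.5],
    [0,0,12],
    [0,0,13.5],
    [0,0,14.2],
    [0,0,14.3]
  ],
  "jaw": [0,0,0,0,0,0,0,0]
}}

```text
time_s: 14.3
eef_pos: [0.4462, 0.1481, 0.0598]
eef_rot: [-0.0, 0.992, 0.127, -0.0]
wrist_force: [-0.2, 0.1, 0.5]
opening: -0.0
grasp_force: 0.0
```

Call:
{"op": "send_rows", "data": {
  "dr": [
    [0,0,0],
    [0,0,0],
    [0,0,0],
    [0,0,0],
    [0,0,0],
    [0,0,0],
    [0,0,0],
    [0,0,0]
  ],
  "xyz": [
    [0,0,0],
    [0,0,0],
    [0,0,0],
    [0,0,0],
    [0,0,0],
    [0,0,0],
    [0,0,0],
    [0,0,0]
  ],
  "jaw": [0,0,0,0,0,0,0,0]
}}

```text
time_s: 15.3
eef_pos: [0.446, 0.1482, 0.06]
eef_rot: [-0.0, 0.992, 0.127, -0.0]
wrist_force: [-0.7, 0.4, 0.2]
opening: 0.001
grasp_force: 0.0
```

Call:
{"op": "send_rows", "data": {
  "dr": [
    [0,0,0],
    [0,0,0],
    [0,0,0],
    [0,0,0],
    [0,0,0],
    [0,0,0],
    [0,0,0],
    [0,0,0]
  ],
  "xyz": [
    [0,0,0],
    [0,0,0],
    [0,0,0],
    [0,0,0],
    [0,0,0],
    [0,0,0],
    [0,0,0],
    [0,0,0]
  ],
  "jaw": [0,0,0,0,0,0,0,0]
}}

```text
time_s: 16.3
eef_pos: [0.446, 0.1482, 0.06]
eef_rot: [0.0, 0.992, 0.127, -0.0]
wrist_force: [-0.2, 0.1, -0.0]
opening: -0.001
grasp_force: 0.0
```

Call:
{"op": "send_rows", "data": {
  "dr": [
    [0,0,0],
    [0,0,0],
    [0,0,0],
    [0,0,0],
    [0,0,0],
    [0,0,0],
    [0,0,0],
    [0,0,0]
  ],
  "xyz": [
    [0,0,0],
    [0,0,0],
    [0,0,0],
    [0,0,0],
    [0,0,0],
    [0,0,0],
    [0,0,0],
    [0,0,0]
  ],
  "jaw": [0,0,0,0,0,0,0,0]
}}

```text
time_s: 17.3
eef_pos: [0.4461, 0.1482, 0.06]
eef_rot: [-0.0, 0.992, 0.127, 0.0]
wrist_force: [-0.4, 0.1, -0.8]
opening: 0.001
grasp_force: 0.0
```

Run:
```python
from h import *
go([.447,.148,.059])
im=ctrl.camera("scene");o=cv2.resize(im[120:270,250:450],None,fx=4,fy=4,interpolation=cv2.INTER_CUBIC)
cv2.imwrite("pics/s3.png",o[...,::-1])
```

```text
t 17.3 tcp [0.4461 0.1482 0.06  ] F [-0.37  0.11 -0.81] open 0.001 tool z [ 0.  0. -1.] shift cm [0.09 0.04 0.1 ]
```

View pics/s3.png

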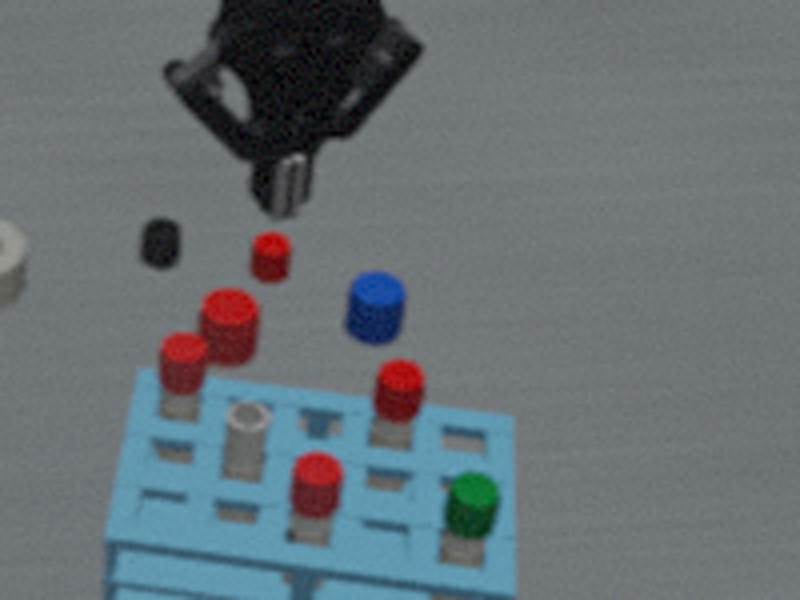

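The fingertips at (285,212) are right above the small red cap at (272,240), and the cap and tubes are undisturbed. Held for over 3 s, so I draw straight up and clear.

Call:
{"op": "send_rows", "data": {
  "dr": [
    [0,0,0],
    [0,0,0],
    [0,0,0],
    [0,0,0],
    [0,0,0],
    [0,0,0],
    [0,0,0],
    [0,0,0]
  ],
  "xyz": [
    [0,0,-1],
    [0,0,-4],
    [0,0,-8],
    [0,0,-12],
    [0,0,-16],
    [0,0,-20],
    [0,0,-23],
    [0,0,-25]
  ],
  "jaw": [0,0,0,0,0,0,0,0]
}}

```text
time_s: 18.35
eef_pos: [0.4464, 0.1483, 0.3126]
eef_rot: [0.0, 0.992, 0.127, 0.002]
wrist_force: [0.6, 0.5, 0.8]
opening: 0.002
grasp_force: 0.0
```

Call:
{"op": "send_rows", "data": {
  "dr": [
    [0,0,0],
    [0,0,0],
    [0,0,0],
    [0,0,0],
    [0,0,0],
    [0,0,0],
    [0,0,0],
    [0,0,0]
  ],
  "xyz": [
    [0,0,0],
    [0,0,0],
    [0,0,0],
    [0,0,0],
    [0,0,0],
    [0,0,0],
    [0,0,0],
    [0,0,0]
  ],
  "jaw": [0,0,0,0,0,0,0,0]
}}

```text
time_s: 19.35
eef_pos: [0.4461, 0.1482, 0.31]
eef_rot: [-0.0, 0.992, 0.127, 0.0]
wrist_force: [0.3, 0.1, -0.7]
opening: -0.002
grasp_force: 0.0
```

Run:
```python
from h import *
go([.447,.148,.31]); print(ctrl.hand_in())
```

```text
t 19.35 tcp [0.4461 0.1482 0.31  ] F [ 0.35  0.06 -0.67] open -0.002 tool z [ 1.e-04  0.e+00 -1.e+00] shift cm [0.08 0.04 0.  ]
the job is handed in; nothing more can be done
None
```

I pressed the call button fully in and released it, pointed at the open tube and then at the lost red cap for about 3 s each, drew the hand 25 cm clear, and handed the job in at 19.4 s; nothing but the button was touched, as far as the pictures and force readings show.

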